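# Shut the wrong furnace, open the right one

## Task

Someone left the wrong bench furnace open. Shut its drop-down door fully, and pull the door of the furnace with the round flue on its roof all the way down, so that it can be loaded. Leave the third furnace shut.

Things in the scene. Friction and masses are not known exactly. Their poses are not given: they have to be found in the camera images.
- plain_door (a joint): Door of the furnace left open, one of three grey furnaces (190 wide, 220 deep, 225 mm high) in a row facing the robot, in any order; this one has an aluminium bar on its roof, no flue. 0 = shut, 1.25 rad = down at its stop (top edge towards the robot). Stiff hinge, 58 mm above the table: stays where left, 2 to 7 N at the knob. Steel flap 150 x 150 x 18 mm.
- plain_knob (a point): Centre of the 28 mm aluminium ball knob (10 mm stem) above the top edge of the door that was left open. Its frame turns with the door: y along the hinge, z up the door, x into the oven; the hinge line passes through (35, any, -185) mm in it. Knob height over the table: 243 mm shut, 83 mm fully down. It is 35 mm above the door's top edge, 35 mm before its mid-plane: pinch it from above, fingers apart along y.
- flue_door (a joint): Door of the furnace that has a round steel flue (cap 60 mm across, 43 mm high) on the rear of its roof; shut at the start. 0 = shut, 1.25 rad = down at its stop (top edge towards the robot). Stiff hinge, 58 mm above the table: stays where left, 2 to 7 N at the knob. Steel flap 150 x 150 x 18 mm.
- flue_knob (a point): Centre of the 28 mm aluminium ball knob (10 mm stem) above the top edge of the door of the furnace with the flue. Its frame turns with the door: y along the hinge, z up the door, x into the oven; the hinge line passes through (35, any, -185) mm in it. Knob height over the table: 243 mm shut, 83 mm fully down. It is 35 mm above the door's top edge, 35 mm before its mid-plane: pinch it from above, fingers apart along y.
- spare_door (a joint): Door of the third furnace, which has no flue and a loose steel tray on its roof; shut at the start and to be left shut. Joint values as for the other doors.

How it is judged:
By the outcome, as a careful person would: the job done as asked, in the order asked, and still so for the second after the job is handed in, with the robot touching nothing.
It also fails if it takes over 64 s, if anything falls off the work surface, if the arm or the gripper's body presses on something with over 40 N, if the wrist force passes 120 N, or if a joint passes its speed limit or range.

## Robot

A 6-joint arm with a two-finger parallel gripper is mounted at the origin on the work surface. World frame = base frame: x ahead of the robot, y to its left, z up, the work surface at z = 0. Lengths are in m, angles in rad, forces in N, time in s.
With the tool pointing down it reaches from about 0.25 to 0.725 m from the base axis. Payload 4 kg.
Tool frame: the origin (TCP) lies midway between the tips of the shut fingers; the grasp point (between the pads) lies 19 mm behind it (bot.grip_point_offset is the distance from the TCP to the grasp point, in m); z points along the fingers, y is the line along which they close (so a half turn about z gives the same grasp; the last joint's range is limited). The gripper opens to 85 mm and grips with 20 to 120 N. Pads are 22 mm wide; open, the fingers measure 114 mm over their backs; the gripper's body (76 mm by 85 mm) begins 54 mm behind the grasp point. The pads swing forward as they close: fully open they stand 13 mm farther back than shut.
Start: joints at [1.338, 0.241, 0.005, 1.335, 0, 1.571], TCP at [0.115, 0.487, 0.231] pointing down, gripper open.
Joint ranges: [-2.72, 2.72], [-1.05, 1.87], [-1.09, 1.28], [-1.99, 2.15], [-1.42, 1.44], [-3.14, 3.14]. Speed limits (rad/s): [2.79, 2.79, 3.14, 3.14, 3.14, 3.14].

## Interface

Orientations are given as a unit quaternion [x, y, z, w].
In Python, from workcell import bot gives the robot as it stands.
- The arm moves only by the tool step_arm, never from a script. Its argument "targets" is text: rows parted by semicolons, each of 7 numbers parted by spaces: the opening, from -1 (shut) to 1 (fully open), so that 0 is half open, then the shift along the world's x, y, z normalised to -1 to 1, where 1 is 0.5 m, then the turn, a rotation vector about the world's x, y, z normalised to -1 to 1, where 1 is pi/4 rad. In form: gripper x y z wx wy wz; .... A call has 1 to 10 rows; each row is the pose to reach, as a shift and turn from the pose commanded when the call began; what a row does not reach only later rows make up. A row lasts 1/12 s, in which the tool goes at most 41.7 mm and 7.16 degrees, less where a joint would pass 70% of its speed; a pose out of reach is approached as far as the arm can. A call with a number of a shift or a turn outside -1 to 1 is refused whole. A call with a gripper value outside its range is refused whole. The fingers move at their own pace and stop on an object; the grip force is fixed at half the most. Time passes only in rows, so rows that repeat a pose let the fingers close. It gives the time, the measured TCP pose, the force, the opening and the grip force at its end, in the units of the state.
- bot.get_obs(): the state, without advancing time (a new reading comes with each control period).
- bot.camera(name): name is "side" or "top" or "wrist"; returns the picture (420x560x3 uint8, red, green, blue); there is no depth.
- bot.camera_info(name): a dict with "vertical_fov" (degrees; the focal length in pixels is half the picture's height over the tangent of half this angle, whatever the lens; pixels are square), "cx", "cy" (the principal point, pixels), "D" ([k1, k2, p1, p2, k3] as OpenCV has them; the pictures are not rectified), "pose" (4x4, takes a point from camera to world coordinates). Camera axes: x right, y up, looking along -z (the intrinsics and any distortion apply to the point x, -y, -z); pixel columns grow to the right and rows downward; lengths in m; the calibration is good to about 2 mm. A picture is of the moment at which its call begins: read the wrist's pose just before it. camera_info takes no time and is no camera call; for the wrist camera it gives the pose at the moment of the call.
- bot.job_done(): hands the job in; it is judged then, once.
The state is a dict: "clock": time; "joint_pos": joint angles; "joint_vel": joint speeds; "tau": joint torques, N m; "eef_pos": TCP position; "tool_rot": TCP orientation; "ft_force": force on the tool from outside, world axes, zero at the start; "ft_torque": the same for the moment, N m; "grip_width": finger opening in m; "grasp_force": force on a finger pad.
Only numpy, scipy, OpenCV 4.12 (cv2) and the standard library are available. Lean on these libraries where they do the work, as an engineer would, in place of code of your own. Each camera call takes 0.05 s, during which the arm holds its last target. There are 200 camera calls.

## Working session

There is one attempt and no reset: what is moved stays moved. The work goes in short steps, Python scripts to look and compute and a tool call to move; the robot and the scene stay as the last step left them, time stands still between calls to the robot, and variables do not carry over. Pictures are saved under pics/ and viewed, at most 10 in all, crops included, and the job is handed in when it is done.

Besides the shell and the picture viewer there is one more tool, called after "Call:" as a command line: name --argument value ..., lists and objects as JSON in quotes. step_arm: Moves the arm, as the interface text tells. Scaled input: -1 to 1 covers 0.5 m each way for a shift and pi/4 rad each way for a turn. Its arguments: {"type":"object","properties":{"targets":{"type":"string"}},"required":["targets"]}

```bash
mkdir -p pics; ls; python3 - <<'E'
from workcell import bot
import cv2,numpy as np
for n in("top","side"):
    im=bot.camera(n); cv2.imwrite(f"pics/{n}0.png",im[:,:,::-1])
    i=bot.camera_info(n); print(n,i["vertical_fov"],i["cx"],i["cy"],i["D"]); print(np.round(i["pose"],3))
o=bot.get_obs(); print(o["clock"],o["eef_pos"],o["tool_rot"],o["grip_width"],bot.grip_point_offset)
E
```

```text
pics
top 55.34857556941464 284.24896657574914 214.40161035169947 [-0.02502407  0.          0.          0.          0.        ]
[[-1.100e-02  9.840e-01 -1.800e-01  4.500e-01]
 [-1.000e+00 -1.100e-02  1.000e-03 -2.000e-02]
 [-1.000e-03  1.800e-01  9.840e-01  1.083e+00]
 [ 0.000e+00  0.000e+00  0.000e+00  1.000e+00]]
side 57.39183157172308 285.1147440212052 211.16464881987432 [-0.016026  0.        0.        0.        0.      ]
[[ 0.943  0.183 -0.278  0.378]
 [-0.333  0.56  -0.759 -0.656]
 [ 0.017  0.808  0.589  0.705]
 [ 0.     0.     0.     1.   ]]
0.1 [0.11522499 0.48595889 0.23051039] [ 1.16149114e-01  9.93231342e-01 -9.33693571e-04 -1.11739408e-04] 0.0853287246108465 0.0187
```

View pics/top0.png

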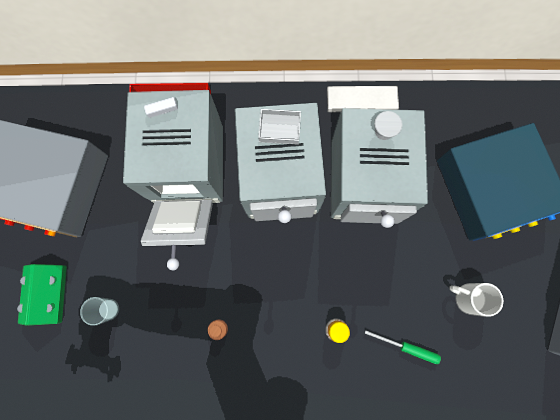

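View pics/side0.png

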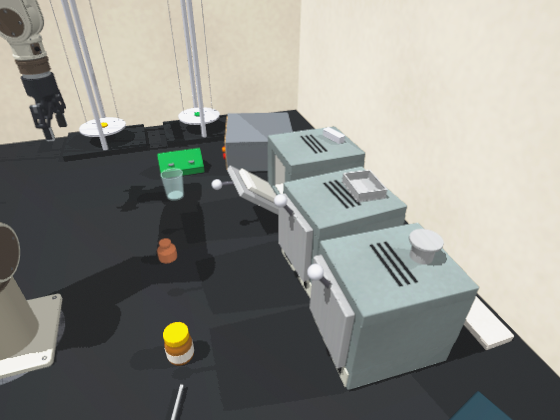

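Top view: the open furnace with the bar is on the left (knob ≈173,264), the tray furnace is in the middle (knob ≈285,216), and the flue furnace is on the right (knob ≈388,221). In the side view the knobs are at (217,184), (281,201) and (316,272).

```bash
cat > h.py <<'E'
import cv2,numpy as np
def ray(info,uv):
    f=210/np.tan(np.radians(info["vertical_fov"])/2)
    K=np.array([[f,0,info["cx"]],[0,f,info["cy"]],[0,0,1.]])
    p=cv2.undistortPoints(np.array([[uv]],float),K,np.array(info["D"],float))[0,0]
    T=np.array(info["pose"]); d=T[:3,:3]@np.array([p[0],-p[1],-1]); return T[:3,3],d/np.linalg.norm(d)
def plane(info,uv,z):
    o,d=ray(info,uv); return o+d*(z-o[2])/d[2]
def tri(r1,r2):
    (o1,d1),(o2,d2)=r1,r2
    s=np.linalg.lstsq(np.stack([d1,-d2],1),o2-o1,rcond=None)[0]
    a,b=o1+s[0]*d1,o2+s[1]*d2; return (a+b)/2,np.linalg.norm(a-b)
def knob(im,uv,r=11):
    # bright ball: Hough circle nearest the seed in an enlarged crop
    u,v=uv; c=im[v-r:v+r+1,u-r:u+r+1]
    g=cv2.resize(cv2.cvtColor(c,cv2.COLOR_RGB2GRAY),None,fx=8,fy=8,interpolation=cv2.INTER_CUBIC)
    k=cv2.HoughCircles(g,cv2.HOUGH_GRADIENT,1,400,param1=100,param2=12,minRadius=32,maxRadius=76)
    if k is None: return None
    x,y,R=k[0,0]; return ((x+.5)/8-.5+u-r,(y+.5)/8-.5+v-r),R/8
E
python3 - <<'E'
from h import *
from workcell import bot
t=cv2.imread("pics/top0.png")[:,:,::-1].copy(); s=cv2.imread("pics/side0.png")[:,:,::-1].copy()
it,is_=bot.camera_info("top"),bot.camera_info("side")
for n,a,b in(("plain",(173,264),(217,184)),("spare",(285,216),(281,201)),("flue",(388,221),(316,272))):
    A,B=knob(t,a),knob(s,b); print(n,A,B)
    if A and B: print(*[np.round(x,4) for x in tri(ray(it,A[0]),ray(is_,B[0]))])
    print(" seeds",*[np.round(x,4) for x in tri(ray(it,a),ray(is_,b))])
m=(t.max(2)<45).astype(np.uint8)
for c in cv2.findContours(m,cv2.RETR_LIST,cv2.CHAIN_APPROX_NONE)[0]:
    (x,y),wh,an=cv2.minAreaRect(c)
    if max(wh)>35 and max(wh)<65 and min(wh)<6 and y<180:
        l,r=c[:,0][c[:,0,0].argmin()],c[:,0][c[:,0,0].argmax()]
        v=cv2.fitLine(c,cv2.DIST_L2,0,.01,.01).ravel(); v=v[:2]*np.sign(v[0])
        L=plane(it,np.array([x,y])-v[:2]*22,.225);R=plane(it,np.array([x,y])+v[:2]*22,.225)
        d=L-R; print((round(x),round(y)),"mid",np.round((L+R)/2,4),"yaw",np.degrees(np.arctan2(-d[0],d[1])).round(2))
E
```

```text
plain ((np.float32(172.5), np.float32(263.875)), np.float32(6.0625)) ((np.float32(216.5), np.float32(184.25)), np.float32(5.4125))
[0.507  0.2409 0.1461] 0.0008
 seeds [0.5074 0.2392 0.1477] 0.0007
spare ((np.float32(284.125), np.float32(216.125)), np.float32(6.4375)) None
 seeds [ 0.6009 -0.0226  0.2432] 0.0004
flue ((np.float32(387.0), np.float32(219.625)), np.float32(7.5875)) None
 seeds [ 0.5876 -0.2416  0.2446] 0.0009
```

```bash
python3 - <<'E'
from h import *
from workcell import bot
t=cv2.imread("pics/top0.png")[:,:,::-1].copy(); it=bot.camera_info("top"); g=t.max(2)
for n,x0,x1,y0,y1 in(("plain",138,195,125,150),("spare",248,312,138,166),("flue",354,415,144,170)):
    m=(g[y0:y1,x0:x1]<90).astype(np.uint8)
    for c in cv2.findContours(m,cv2.RETR_EXTERNAL,cv2.CHAIN_APPROX_NONE)[0]:
        if len(c)<30: continue
        c=c+np.array([x0,y0]); vx,vy,x,y=cv2.fitLine(c,cv2.DIST_L2,0,.01,.01).ravel()
        L=plane(it,(x-22*vx,y-22*vy),.225);R=plane(it,(x+22*vx,y+22*vy),.225);d=(L-R)*np.sign(vx)
        print(n,len(c),np.round((L+R)/2,4),"yaw",np.degrees(np.arctan2(-d[0],d[1])).round(2))
E
```

```text
plain 97 [0.7741 0.244  0.225 ] yaw 0.82
plain 96 [0.7888 0.2441 0.225 ] yaw 0.91
plain 97 [0.8038 0.2442 0.225 ] yaw 0.85
spare 97 [ 0.7352 -0.0113  0.225 ] yaw 3.81
spare 96 [ 0.7505 -0.0119  0.225 ] yaw 3.44
spare 97 [ 0.7649 -0.0093  0.225 ] yaw 3.42
flue 98 [ 0.7233 -0.2454  0.225 ] yaw -2.28
flue 98 [ 0.7382 -0.2452  0.225 ] yaw -2.46
flue 97 [ 0.7533 -0.2455  0.225 ] yaw -2.77
```

Call:
step_arm --targets "1 0.1 -0.06 0.1 0 0 0.08; 1 0.2 -0.12 0.1 0 0 0.16; 1 0.3 -0.18 0.1 0 0 0.24; 1 0.36 -0.225 0.1 0 0 0.316; 1 0.42 -0.265 0.1 0 0 0.316; 1 0.49 -0.31 0.1 0 0 0.316; 1 0.56 -0.35 0.1 0 0 0.316; 1 0.63 -0.39 0.1 0 0 0.316; 1 0.7 -0.44 0.1 0 0 0.316; 1 0.77 -0.48 0.1 0 0 0.316"

```text
clock: 0.93
eef_pos: [0.4598, 0.2705, 0.2809]
tool_rot: [-0.008, 1.0, -0.0, -0.0]
ft_force: [0.6, 1.1, 0.1]
grip_width: 0.0857
grasp_force: 0.0
```

Call:
step_arm --targets "1 0.014 -0.01 0 0 0 0; 1 0.014 -0.01 0 0 0 0; 1 0.014 -0.01 0 0 0 0"

```text
clock: 1.18
eef_pos: [0.4653, 0.2668, 0.2804]
tool_rot: [-0.007, 1.0, -0.0, -0.001]
ft_force: [-0.2, -0.2, 0.3]
grip_width: 0.0852
grasp_force: 0.0
```

Call:
step_arm --targets "1 0.042 -0.026 0 0 0 0; 1 0.084 -0.052 0 0 0 0; 1 0.084 -0.052 -0.06 0 0 0; 1 0.084 -0.052 -0.12 0 0 0; 1 0.084 -0.052 -0.18 0 0 0; 1 0.084 -0.052 -0.24 0 0 0; 1 0.084 -0.052 -0.28 0 0 0; 1 0.084 -0.052 -0.31 0 0 0; 1 0.084 -0.052 -0.31 0 0 0; 1 0.084 -0.052 -0.31 0 0 0"

```text
clock: 2.02
eef_pos: [0.5057, 0.2423, 0.1258]
tool_rot: [-0.009, 1.0, -0.0, -0.001]
ft_force: [0.5, 0.2, 0.8]
grip_width: 0.0855
grasp_force: 0.0
```

```bash
python3 - <<'E'
from workcell import bot
import cv2,numpy as np
a=[bot.camera(n) for n in("side","wrist")]
cv2.imwrite("pics/g1.png",cv2.resize(np.hstack([a[0][80:320,60:360],cv2.resize(a[1],(320,240))]),None,fx=1.25,fy=1.25)[:,:,::-1])
print(bot.get_obs()["eef_pos"])
E
```

```text
[0.50769181 0.24250047 0.12776128]
```

View pics/g1.png

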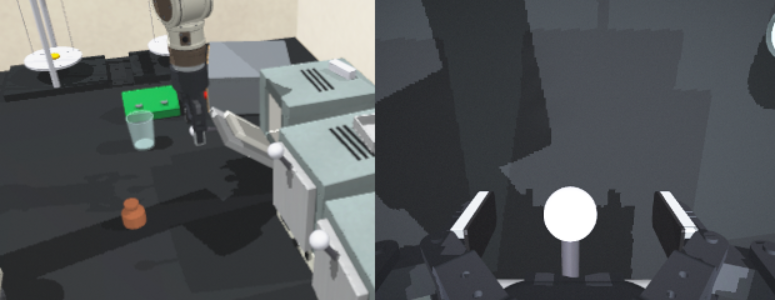

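The wrist view shows the knob (570,213) centred between the pads (475 and 675), so I can close on it.

Call:
step_arm --targets "-1 0 0 0 0 0 0; -1 0 0 0 0 0 0; -1 0 0 0 0 0 0; -1 0 0 0 0 0 0; -1 0 0 0 0 0 0; -1 0 0 0 0 0 0; -1 0 0 0 0 0 0; -1 0 0 0 0 0 0"

```text
clock: 2.78
eef_pos: [0.5076, 0.2404, 0.1265]
tool_rot: [-0.007, 1.0, -0.001, 0.0]
ft_force: [-1.3, -3.2, 3.0]
grip_width: 0.025
grasp_force: 58.6
```

```bash
python3 - <<'E'
import numpy as np
def k(t): return np.array([-(35*np.cos(t)+185*np.sin(t)), 58+185*np.cos(t)-35*np.sin(t)])
def table(t0,t1,n,yaw):
    for t in np.linspace(t0,t1,n+1)[1:]:
        d=(k(t)-k(t0))/500; print(round(t,3),"%.3f %.4f %.3f"%(d[0]*np.cos(yaw),d[0]*np.sin(yaw),d[1]))
table(.897,0,20,np.radians(.9)); print(); table(0,1.25,24,np.radians(-2.5))
E
```

```text
0.852 0.008 0.0001 0.015
0.807 0.017 0.0003 0.029
0.762 0.027 0.0004 0.043
0.718 0.037 0.0006 0.057
0.673 0.048 0.0007 0.070
0.628 0.059 0.0009 0.082
0.583 0.071 0.0011 0.094
0.538 0.083 0.0013 0.106
0.493 0.096 0.0015 0.117
0.448 0.109 0.0017 0.127
0.404 0.123 0.0019 0.137
0.359 0.137 0.0022 0.146
0.314 0.152 0.0024 0.154
0.269 0.167 0.0026 0.162
0.224 0.182 0.0029 0.169
0.179 0.198 0.0031 0.175
0.135 0.214 0.0034 0.181
0.09 0.230 0.0036 0.186
0.045 0.246 0.0039 0.190
0.0 0.263 0.0041 0.194

0.052 -0.019 0.0008 -0.004
0.104 -0.038 0.0017 -0.009
0.156 -0.057 0.0025 -0.015
0.208 -0.075 0.0033 -0.022
0.26 -0.093 0.0041 -0.030
0.312 -0.110 0.0048 -0.039
0.365 -0.127 0.0056 -0.049
0.417 -0.144 0.0063 -0.060
0.469 -0.159 0.0070 -0.072
0.521 -0.175 0.0076 -0.084
0.573 -0.189 0.0083 -0.097
0.625 -0.203 0.0089 -0.111
0.677 -0.216 0.0094 -0.125
0.729 -0.228 0.0100 -0.141
0.781 -0.240 0.0105 -0.157
0.833 -0.251 0.0109 -0.173
0.885 -0.261 0.0114 -0.190
0.938 -0.269 0.0118 -0.207
0.99 -0.277 0.0121 -0.225
1.042 -0.284 0.0124 -0.244
1.094 -0.291 0.0127 -0.262
1.146 -0.296 0.0129 -0.281
1.198 -0.300 0.0131 -0.300
1.25 -0.303 0.0132 -0.320
```

Call:
step_arm --targets "-1 0.008 0 0.015 0 0 0; -1 0.017 0 0.029 0 0 0; -1 0.027 0 0.043 0 0 0; -1 0.037 0.001 0.057 0 0 0; -1 0.048 0.001 0.070 0 0 0; -1 0.059 0.001 0.082 0 0 0; -1 0.071 0.001 0.094 0 0 0; -1 0.083 0.001 0.106 0 0 0; -1 0.096 0.0015 0.117 0 0 0; -1 0.109 0.002 0.127 0 0 0"

```text
clock: 3.62
eef_pos: [0.5632, 0.2412, 0.1878]
tool_rot: [-0.007, 1.0, -0.001, -0.001]
ft_force: [4.0, -2.9, -13.6]
grip_width: 0.0251
grasp_force: 59.5
```

Call:
step_arm --targets "-1 0.014 0 0.010 0 0 0; -1 0.028 0 0.019 0 0 0; -1 0.043 0 0.027 0 0 0; -1 0.058 0.001 0.035 0 0 0; -1 0.073 0.001 0.042 0 0 0; -1 0.089 0.001 0.048 0 0 0; -1 0.105 0.002 0.054 0 0 0; -1 0.121 0.002 0.059 0 0 0; -1 0.137 0.002 0.063 0 0 0; -1 0.154 0.002 0.067 0 0 0"

```text
clock: 4.45
eef_pos: [0.6407, 0.2441, 0.2253]
tool_rot: [-0.008, 1.0, 0.001, 0.002]
ft_force: [-0.0, -0.5, -0.1]
grip_width: -0.0004
grasp_force: 0.0
```

Call:
step_arm --targets "-1 0.004 0 0 0 0 0; -1 0.008 0 0 0 0 0; -1 0.008 0 0 0 0 0"

```text
clock: 4.7
eef_pos: [0.6436, 0.2435, 0.2237]
tool_rot: [-0.008, 1.0, 0.0, 0.001]
ft_force: [-0.2, 0.9, -0.0]
grip_width: -0.0
grasp_force: 0.0
```

The gripper has slipped off the knob, so I need to look again.

```bash
python3 - <<'E'
from workcell import bot
import cv2,numpy as np
a=[bot.camera(n) for n in("side","top")]
cv2.imwrite("pics/s2.png",a[0][:,:,::-1]);cv2.imwrite("pics/t2.png",a[1][:,:,::-1])
cv2.imwrite("pics/g2.png",np.hstack([cv2.resize(a[0][130:250,160:300],None,fx=2.8,fy=2.8),cv2.resize(a[1][160:280,110:250],None,fx=2.8,fy=2.8)])[:,:,::-1])
E
```

```text
(no output)
```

View pics/g2.png

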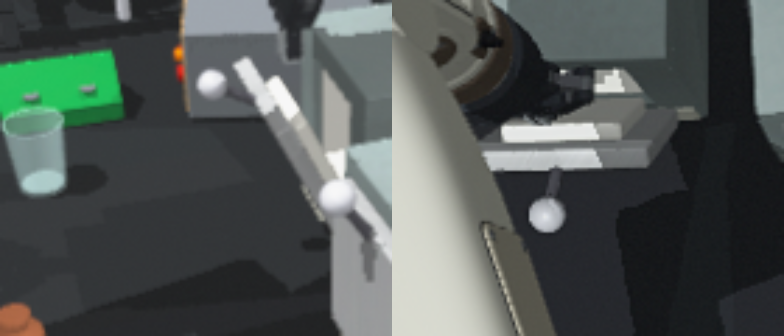

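```bash
python3 - <<'E'
from h import *
from workcell import bot
t=cv2.imread("pics/t2.png")[:,:,::-1].copy(); s=cv2.imread("pics/s2.png")[:,:,::-1].copy()
it,is_=bot.camera_info("top"),bot.camera_info("side")
a,b=(165,237),(236,160); A,B=knob(t,a),knob(s,b); print(A,B)
P=tri(ray(it,A[0] if A else a),ray(is_,B[0] if B else b)); print(P, tri(ray(it,a),ray(is_,b)))
z=P[0][2]*1000; th=np.arccos((z-58)/188.28)-np.arctan2(35,185)
print(th,"hinge x",P[0][0]+(.035*np.cos(th)+.185*np.sin(th)))
E
```

```text
((np.float32(164.875), np.float32(236.375)), np.float32(6.2875)) ((np.float32(235.125), np.float32(159.625)), np.float32(5.0625))
(array([0.56317325, 0.24164868, 0.21221165]), np.float64(0.0009767374024230461)) (array([0.56368539, 0.24150224, 0.21080135]), np.float64(0.0024743182528046107))
0.42405539750239396 hinge x 0.6711933287356773
```

Call:
step_arm --targets "-1 0 0 0.08 0 0 0; 1 0 0 0.152 0 0 0; 1 -0.06 -0.004 0.152 0 0 0; 1 -0.12 -0.004 0.152 0 0 0; 1 -0.16 -0.004 0.152 0 0 0; 1 -0.16 -0.004 0.152 0 0 0; 1 -0.16 -0.004 0.152 0 0 0; 1 -0.16 -0.004 0.152 0 0 0; 1 -0.16 -0.004 0.152 0 0 0"

```text
clock: 5.55
eef_pos: [0.5637, 0.2412, 0.2992]
tool_rot: [-0.008, 1.0, 0.0, 0.0]
ft_force: [-0.5, 0.1, -0.3]
grip_width: 0.0854
grasp_force: 0.0
```

Call:
step_arm --targets "1 0 0 -0.06 0 0 0; 1 0 0 -0.12 0 0 0; 1 0 0 -0.16 0 0 0; 1 0 0 -0.2 0 0 0; 1 0 0 -0.233 0 0 0; 1 0 0 -0.233 0 0 0; 1 0 0 -0.233 0 0 0"

```text
clock: 6.13
eef_pos: [0.563, 0.2408, 0.1814]
tool_rot: [-0.007, 1.0, -0.001, -0.001]
ft_force: [0.4, 0.3, 0.0]
grip_width: 0.0855
grasp_force: 0.0
```

```bash
python3 - <<'E'
from workcell import bot
import cv2,numpy as np
a=[bot.camera(n) for n in("side","wrist")]
cv2.imwrite("pics/g3.png",np.hstack([cv2.resize(a[0][110:230,160:300],None,fx=2.8,fy=2.8),cv2.resize(a[1],(400,336))])[:,:,::-1])
print(bot.get_obs()["eef_pos"],bot.get_obs()["grip_width"])
E
```

```text
[0.56421278 0.24138987 0.183768  ] 0.08504851602572587
```

View pics/g3.png

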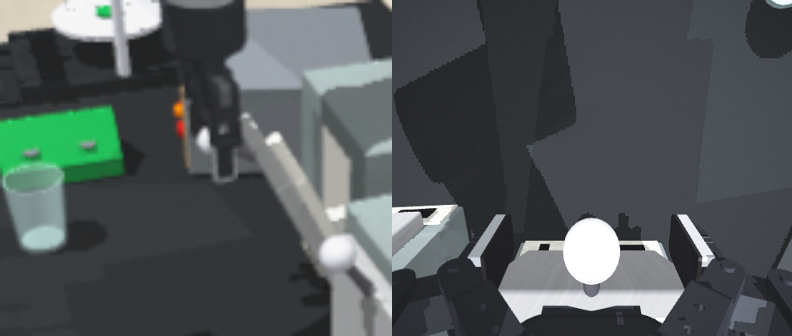

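```bash
python3 - <<'E'
from h import *
from workcell import bot
iw,is_=bot.camera_info("wrist"),bot.camera_info("side"); w=bot.camera("wrist"); o=bot.get_obs()
m=(w.min(2)>235).astype(np.uint8); n,l,st,c=cv2.connectedComponentsWithStats(m)
for i in range(1,n):
    if st[i,4]>150: print(st[i],c[i].round(1), plane(iw,c[i],.2115).round(4) )
def proj(i,p):
    T=np.array(i["pose"]); q=T[:3,:3].T@(np.array(p)-T[:3,3]); f=210/np.tan(np.radians(i["vertical_fov"])/2)
    return (i["cx"]+f*q[0]/-q[2], i["cy"]-f*q[1]/-q[2])
e=o["eef_pos"]; print(e,"wrist D",iw["D"],np.array(iw["pose"])[:3,3])
for dz in(0,.0187): print("centre",np.round(proj(iw,e+[0,0,dz])),"pads",[np.round(proj(iw,e+[0,s*.0425,dz+.013])) for s in(1,-1)], "side near finger",np.round(proj(is_,e+[0,-.05,dz+.013])))
E
```

```text
[  0 255  86  25 633] [ 53.6 263.9] [0.5489 0.1643 0.2115]
[400 269  36  47 168] [417.6 286.1] [0.5554 0.2894 0.2115]
[ 239  272   79   81 5025] [278.2 311.6] [0.5663 0.2412 0.2115]
[350 299  29  20 271] [364.6 305.8] [0.5635 0.2716 0.2115]
[0.56433261 0.24153764 0.1842117 ] wrist D [-0.008295  0.        0.        0.        0.      ] [0.49104859 0.23998951 0.32734752]
centre [279. 271.] pads [array([388., 288.]), array([170., 285.])] side near finger [241. 173.]
centre [279. 294.] pads [array([403., 316.]), array([155., 312.])] side near finger [240. 167.]
```

Call:
step_arm --targets "-1 0 0 0 0 0 0; -1 0 0 0 0 0 0; -1 0 0 0 0 0 0; -1 0 0 0 0 0 0; -1 0 0 0 0 0 0; -1 0 0 0 0 0 0; -1 0 0 0 0 0 0; -1 0 0 0 0 0 0"

```text
clock: 6.95
eef_pos: [0.563, 0.2412, 0.1832]
tool_rot: [-0.008, 1.0, 0.0, 0.0]
ft_force: [-2.5, -0.9, 4.9]
grip_width: 0.0253
grasp_force: 58.6
```

Call:
step_arm --targets "-1 0.007 0 0.004 0 0 0; -1 0.0134 0 0.009 0 0 0; -1 0.02 0 0.013 0 0 0; -1 0.027 0 0.0176 0 0 0; -1 0.027 0 0.0176 0 0 0"

```text
clock: 7.37
eef_pos: [0.5745, 0.2414, 0.1909]
tool_rot: [-0.008, 1.0, 0.0, -0.003]
ft_force: [-6.1, 1.3, 3.1]
grip_width: 0.0255
grasp_force: 59.3
```

Call:
step_arm --targets "-1 0.007 0 0.004 0 0 0; -1 0.014 0 0.008 0 0 0; -1 0.021 0 0.012 0 0 0; -1 0.029 0 0.0155 0 0 0; -1 0.036 0 0.019 0 0 0; -1 0.0434 0 0.022 0 0 0; -1 0.0434 0 0.022 0 0 0"

```text
clock: 7.95
eef_pos: [0.5963, 0.2417, 0.2018]
tool_rot: [-0.008, 1.0, 0.0, -0.003]
ft_force: [-6.1, 0.5, 2.8]
grip_width: 0.0252
grasp_force: 59.4
```

Call:
step_arm --targets "-1 0.0075 0 0.003 0 0 0; -1 0.015 0 0.006 0 0 0; -1 0.023 0 0.009 0 0 0; -1 0.03 0 0.0115 0 0 0; -1 0.038 0.001 0.014 0 0 0; -1 0.046 0.001 0.016 0 0 0; -1 0.054 0.001 0.018 0 0 0; -1 0.062 0.001 0.02 0 0 0; -1 0.07 0.001 0.022 0 0 0; -1 0.0774 0.001 0.0235 0 0 0"

```text
clock: 8.78
eef_pos: [0.6364, 0.2422, 0.2123]
tool_rot: [-0.008, 1.0, -0.0, -0.002]
ft_force: [6.8, 4.7, -6.6]
grip_width: 0.0219
grasp_force: 56.8
```

Call:
step_arm --targets "-1 0.003 0 0 0 0 0; -1 0.006 0 0 0 0 0; -1 0.006 0 0 0 0 0"

```text
clock: 9.03
eef_pos: [0.6403, 0.2423, 0.2136]
tool_rot: [-0.008, 1.0, 0.001, -0.0]
ft_force: [1.5, 4.0, -4.2]
grip_width: 0.0067
grasp_force: 63.5
```

```bash
python3 - <<'E'
from workcell import bot
import cv2,numpy as np
a=[bot.camera(n) for n in("side","wrist")]
cv2.imwrite("pics/s4.png",a[0][:,:,::-1])
cv2.imwrite("pics/g4.png",np.hstack([cv2.resize(a[0][110:230,180:320],None,fx=2.8,fy=2.8),cv2.resize(a[1],(400,336))])[:,:,::-1])
E
```

```text
(no output)
```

View pics/g4.png

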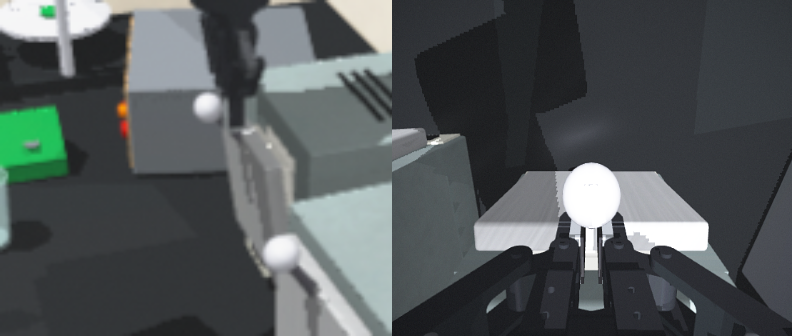

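The ball crept out towards the robot, so the fingers are now behind it (knob at about (208,107) in the left crop) and the door is nearly shut. I'll let go, come round in front and push the ball home with closed fingers.

Call:
step_arm --targets "1 0 0 0 0 0 0; 1 0 0 0 0 0 0; 1 0 0 0 0 0 0; 1 0 0 0.05 0 0 0; 1 0 0 0.1 0 0 0; 1 0 0 0.15 0 0 0; -1 -0.06 0 0.15 0 0 0; -1 -0.12 0 0.15 0 0 0; -1 -0.16 0 0.15 0 0 0; -1 -0.16 0 0.15 0 0 0"

```text
clock: 9.97
eef_pos: [0.5565, 0.2412, 0.2911]
tool_rot: [-0.008, 1.0, -0.0, -0.0]
ft_force: [1.0, 0.2, 0.9]
grip_width: 0.0342
grasp_force: 0.0
```

Call:
step_arm --targets "-1 0 0 -0.04 0 0 0; -1 0 0 -0.09 0 0 0; -1 0 0 -0.13 0 0 0; -1 0 0 -0.13 0 0 0; -1 0 0 -0.13 0 0 0; -1 0 0 -0.13 0 0 0"

```text
clock: 10.47
eef_pos: [0.5609, 0.2417, 0.2259]
tool_rot: [-0.008, 1.0, 0.0, 0.001]
ft_force: [0.7, 0.7, 0.9]
grip_width: -0.0003
grasp_force: 0.0
```

```bash
python3 - <<'E'
from h import *
from workcell import bot
t=bot.camera("top"); s=bot.camera("side"); w=bot.camera("wrist"); iw=bot.camera_info("wrist"); o=bot.get_obs()
print(o["eef_pos"],o["grip_width"],o["ft_force"])
it,is_=bot.camera_info("top"),bot.camera_info("side")
cv2.imwrite("pics/w5.png",np.hstack([cv2.resize(s[110:230,180:320],None,fx=2.8,fy=2.8),cv2.resize(w,(400,336))])[:,:,::-1])
B=knob(s,(254,148)); print(B)
E
```

```text
[0.56109399 0.24194485 0.22620471] -3.002172203831579e-05 [-0.06378295  0.36472623  0.09921801]
None
```

View pics/w5.png

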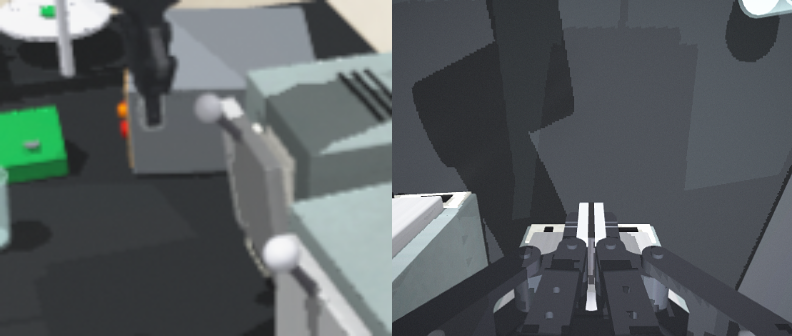

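Call:
step_arm --targets "-1 0.015 0 0 0 0 0; -1 0.03 0 0 0 0 0; -1 0.045 0 0 0 0 0; -1 0.06 0 0.002 0 0 0; -1 0.068 0 0.004 0 0 0; -1 0.076 0 0.006 0 0 0; -1 0.084 0 0.007 0 0 0; -1 0.09 0 0.007 0 0 0; -1 0.09 0 0.007 0 0 0"

```text
clock: 11.37
eef_pos: [0.6048, 0.2418, 0.228]
tool_rot: [-0.008, 1.0, 0.0, -0.001]
ft_force: [-4.1, 0.2, 2.4]
grip_width: 0.0
grasp_force: 1.8
```

Call:
step_arm --targets "-1 0.005 0 0 0 0 0; -1 0.01 0 0 0 0 0; -1 0.015 0 0 0 0 0; -1 0.015 0 0 0 0 0"

```text
clock: 11.7
eef_pos: [0.6122, 0.2418, 0.2279]
tool_rot: [-0.008, 1.0, 0.0, -0.001]
ft_force: [-4.0, -0.2, 2.7]
grip_width: -0.0
grasp_force: 2.0
```

Call:
step_arm --targets "-1 0.004 0 0 0 0 0; -1 0.008 0 0 0 0 0; -1 0.008 0 0 0 0 0"

```text
clock: 11.95
eef_pos: [0.6146, 0.2418, 0.2279]
tool_rot: [-0.008, 1.0, 0.0, -0.002]
ft_force: [-9.6, 0.4, 4.6]
grip_width: 0.0
grasp_force: 4.3
```

Call:
step_arm --targets "-1 0.004 0 0 0 0 0; -1 0.008 0 0 0 0 0; -1 0.008 0 0 0 0 0"

```text
clock: 12.2
eef_pos: [0.6148, 0.2418, 0.2279]
tool_rot: [-0.008, 1.0, -0.0, -0.006]
ft_force: [-18.3, -0.8, 8.8]
grip_width: 0.0003
grasp_force: 9.5
```

Call:
step_arm --targets "-1 -0.05 0 0 0 0 0; -1 -0.1 0 0.02 0 0 0; -1 -0.13 0 0.1 0 0 0; -1 -0.13 0 0.18 0 0 0; -1 -0.13 -0.08 0.18 0 0 -0.03; -1 -0.13 -0.16 0.18 0 0 -0.0755; -1 -0.13 -0.24 0.18 0 0 -0.0755; -1 -0.13 -0.32 0.18 0 0 -0.0755; -1 -0.13 -0.4 0.18 0 0 -0.0755; -1 -0.13 -0.48 0.18 0 0 -0.0755"

```text
clock: 13.03
eef_pos: [0.556, -0.0005, 0.3178]
tool_rot: [0.022, 1.0, -0.0, 0.001]
ft_force: [0.7, 0.1, -0.1]
grip_width: 0.0002
grasp_force: 0.0
```

Call:
step_arm --targets "-1 0 -0.08 0 0 0 0; -1 0 -0.16 0 0 0 0; -1 0 -0.24 0 0 0 0; -1 0 -0.32 0 0 0 0; -1 0 -0.4 0 0 0 0; -1 0 -0.46 0 0 0 0; -1 0 -0.46 0 0 0 0; -1 0 -0.46 0 0 0 0; -1 0 -0.46 0 0 0 0"

```text
clock: 13.78
eef_pos: [0.5557, -0.2285, 0.3174]
tool_rot: [0.022, 1.0, 0.0, 0.0]
ft_force: [0.0, 0.6, -0.3]
grip_width: 0.0001
grasp_force: 0.0
```

```bash
python3 - <<'E'
from h import *
from workcell import bot
t=bot.camera("top"); s=bot.camera("side"); o=bot.get_obs(); w=bot.camera("wrist")
print(o["clock"],o["eef_pos"],o["tool_rot"])
cv2.imwrite("pics/t6.png",t[:,:,::-1]);cv2.imwrite("pics/s6.png",s[:,:,::-1])
cv2.imwrite("pics/g6.png",np.hstack([cv2.resize(t[90:290],None,fx=.9,fy=.9)[:, :300],cv2.resize(s[100:320,180:400],(180*2,180*2))[:180*2]][1:]+[cv2.resize(w,(432,360))])[:,:,::-1])
it,is_=bot.camera_info("top"),bot.camera_info("side")
for a,b in(((164,211),(256,147)),((165,213),(256,147))):
    A,B=knob(t,a),knob(s,b); print(A,B)
    if A and B: print(tri(ray(it,A[0]),ray(is_,B[0])))
E
```

```text
13.8833 [ 0.55585334 -0.22723416  0.31788532] [ 2.11357864e-02  9.99776591e-01 -2.55632058e-05  2.13964044e-04]
((np.float32(161.0), np.float32(199.75)), np.float32(6.3)) None
None None
```

View pics/g6.png

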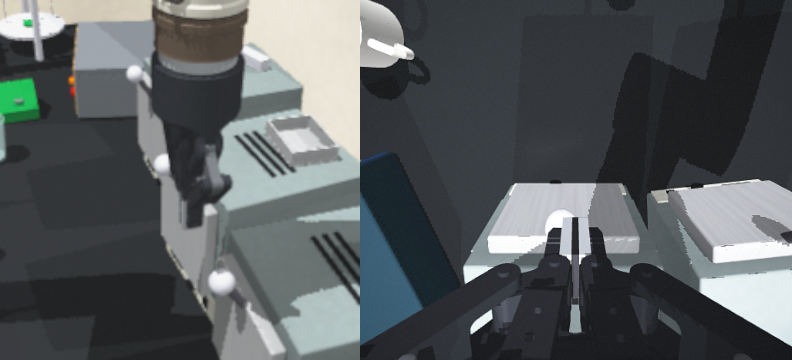

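```bash
python3 - <<'E'
from h import *
from workcell import bot
t=cv2.imread("pics/t6.png")[:,:,::-1].copy(); s=cv2.imread("pics/s6.png")[:,:,::-1].copy()
it,is_=bot.camera_info("top"),bot.camera_info("side")
B=knob(s,(262,145)); A=knob(t,(161,206)); print(A,B); u=(262.5,144.6)
# side ray met with the plane y of the knob
for uv in ([u]+([B[0]] if B else [])):
    o,d=ray(is_,uv); print("plain",o+d*(.2437-o[1])/d[1])
    if A: print(tri(ray(it,A[0]),(o,d)))
E
```

```text
((np.float32(161.625), np.float32(199.75)), np.float32(6.325)) ((np.float32(263.75), np.float32(150.25)), np.float32(8.3625))
plain [0.63999488 0.2437     0.24386343]
(array([0.63918216, 0.24221342, 0.24460743]), np.float64(0.0007420670623653837))
plain [0.64321348 0.2437     0.22656604]
(array([0.64406145, 0.2486587 , 0.22389896]), np.float64(0.0011903076861025555))
```

The plain knob now measures z = 244 mm and the push met a hard stop, so that door is shut. Next is the flue door. I'll hook closed fingers behind its ball.

Call:
step_arm --targets "-1 0.06 -0.03 0 0 0 0; -1 0.126 -0.03 0 0 0 0; -1 0.126 -0.03 -0.03 0 0 0; -1 0.126 -0.03 -0.07 0 0 0; -1 0.126 -0.03 -0.11 0 0 0; -1 0.126 -0.03 -0.14 0 0 0; -1 0.126 -0.03 -0.16 0 0 0; -1 0.126 -0.03 -0.17 0 0 0; -1 0.126 -0.03 -0.17 0 0 0; -1 0.126 -0.03 -0.17 0 0 0"

```text
clock: 14.77
eef_pos: [0.6188, -0.2425, 0.2334]
tool_rot: [0.021, 1.0, -0.0, 0.0]
ft_force: [-0.6, -0.3, -0.3]
grip_width: 0.0001
grasp_force: 0.0
```

Call:
step_arm --targets "-1 -0.012 0 0.004 0 0 0; -1 -0.031 0.001 0.001 0 0 0; -1 -0.05 0.002 -0.003 0 0 0; -1 -0.069 0.0025 -0.007 0 0 0; -1 -0.087 0.003 -0.012 0 0 0; -1 -0.087 0.003 -0.012 0 0 0"

```text
clock: 15.27
eef_pos: [0.5749, -0.2418, 0.2282]
tool_rot: [0.022, 1.0, -0.0, 0.002]
ft_force: [1.2, 0.8, -0.4]
grip_width: -0.0
grasp_force: 0.5
```

Call:
step_arm --targets "-1 -0.018 0.001 -0.005 0 0 0; -1 -0.035 0.002 -0.011 0 0 0; -1 -0.053 0.003 -0.019 0 0 0; -1 -0.07 0.003 -0.028 0 0 0; -1 -0.085 0.004 -0.038 0 0 0"

```text
clock: 15.68
eef_pos: [0.5344, -0.2403, 0.2096]
tool_rot: [0.022, 1.0, -0.001, 0.003]
ft_force: [3.5, -0.3, -0.1]
grip_width: -0.0003
grasp_force: 2.0
```

```bash
python3 - <<'E'
from workcell import bot
import cv2,numpy as np
s=bot.camera("side");w=bot.camera("wrist"); t=bot.camera("top")
cv2.imwrite("pics/s7.png",s[:,:,::-1])
cv2.imwrite("pics/g7.png",np.hstack([cv2.resize(s[180:340,220:400],(405,360)),cv2.resize(t[150:290,320:475],(395,360))])[:,:,::-1])
print(bot.get_obs()["eef_pos"],bot.get_obs()["ft_force"])
E
```

```text
[ 0.53266299 -0.24011932  0.20893288] [ 0.66233641 -0.39041144 -0.37386083]
```

View pics/g7.png

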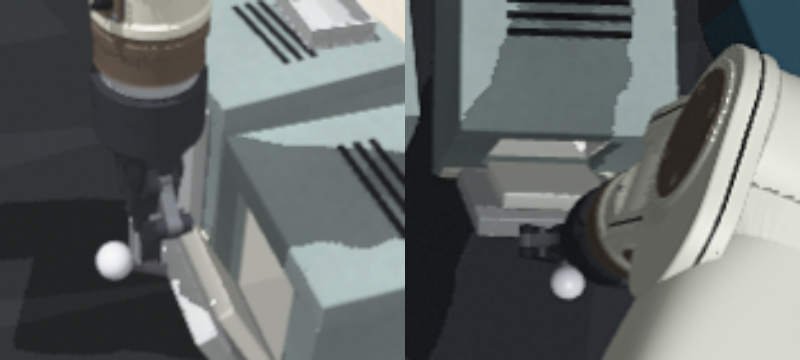

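The hook works: the flue door is partly down, with its knob at about (113,260) in the left crop. I'll carry on along the arc, moving to press from above.

Call:
step_arm --targets "-1 -0.017 0.001 -0.01 0 0 0; -1 -0.032 0.001 -0.021 0 0 0; -1 -0.047 0.002 -0.033 0 0 0; -1 -0.062 0.002 -0.046 0 0 0; -1 -0.076 0.003 -0.059 0 0 0; -1 -0.09 0.003 -0.073 0 0 0; -1 -0.104 0.004 -0.088 0 0 0; -1 -0.117 0.004 -0.102 0 0 0; -1 -0.128 0.005 -0.117 0 0 0"

```text
clock: 16.58
eef_pos: [0.4706, -0.2382, 0.1508]
tool_rot: [0.022, 1.0, -0.001, 0.002]
ft_force: [4.0, -0.9, 0.6]
grip_width: -0.0001
grasp_force: 1.6
```

Call:
step_arm --targets "-1 -0.011 0 -0.017 0 0 0; -1 -0.022 0.001 -0.035 0 0 0; -1 -0.033 0.001 -0.052 0 0 0; -1 -0.043 0.001 -0.071 0 0 0; -1 -0.053 0.001 -0.09 0 0 0; -1 -0.057 0.001 -0.1 0 0 0; -1 -0.057 0.001 -0.1 0 0 0"

```text
clock: 17.17
eef_pos: [0.4396, -0.2369, 0.0991]
tool_rot: [0.022, 1.0, 0.0, -0.001]
ft_force: [0.1, 0.0, 0.2]
grip_width: -0.0004
grasp_force: 0.0
```

Call:
step_arm --targets "-1 0 0 -0.003 0 0 0; -1 0 0 -0.006 0 0 0; -1 0 0 -0.01 0 0 0; -1 0 0 -0.01 0 0 0"

```text
clock: 17.5
eef_pos: [0.4399, -0.237, 0.0965]
tool_rot: [0.022, 1.0, -0.0, 0.0]
ft_force: [-5.9, 1.3, 13.9]
grip_width: 0.0005
grasp_force: 7.3
```

Call:
step_arm --targets "-1 0 0 -0.003 0 0 0; -1 0 0 -0.006 0 0 0; -1 0 0 -0.006 0 0 0"

```text
clock: 17.75
eef_pos: [0.44, -0.2371, 0.0961]
tool_rot: [0.022, 1.0, -0.001, 0.001]
ft_force: [-10.4, 5.2, 31.8]
grip_width: -0.0001
grasp_force: 15.9
```

Call:
step_arm --targets "-1 0 0 0.03 0 0 0; -1 0 0 0.08 0 0 0; -1 -0.02 0 0.15 0 0 0; -1 -0.06 0 0.22 0 0 0; -1 -0.12 0 0.29 0 0 0; -1 -0.19 0 0.34 0 0 0; -1 -0.26 0 0.36 0 0 0; -1 -0.3 0 0.36 0 0 0; -1 -0.3 0 0.36 0 0 0"

```text
clock: 18.5
eef_pos: [0.2873, -0.2367, 0.2731]
tool_rot: [0.023, 1.0, -0.001, 0.001]
ft_force: [0.2, 1.1, -0.3]
grip_width: 0.0002
grasp_force: 0.0
```

```bash
python3 - <<'E'
from h import *
from workcell import bot
t=bot.camera("top"); s=bot.camera("side"); o=bot.get_obs(); print(o["clock"],o["eef_pos"],o["ft_force"])
cv2.imwrite("pics/t8.png",t[:,:,::-1]);cv2.imwrite("pics/s8.png",s[:,:,::-1])
cv2.imwrite("pics/g8.png",np.hstack([cv2.resize(t[60:360],(400,214)),cv2.resize(s,(400,300))[:214]])[:,:,::-1]) if 0 else cv2.imwrite("pics/g8.png",np.vstack([t[80:330],s[100:400]])[:,:,::-1])
E
```

```text
18.6 [ 0.28994308 -0.23709159  0.27190742] [0.3933361  0.19796812 0.98281072]
```

View pics/g8.png

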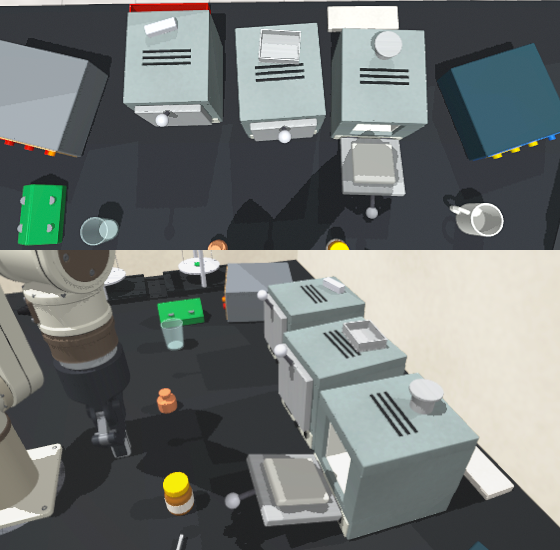

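The plain and tray doors are shut and the flue door is down. In full-picture coordinates the flue knob is at top (372,293) and side (232,351). I'll check the numbers.

```bash
python3 - <<'E'
from h import *
from workcell import bot
t=cv2.imread("pics/t8.png")[:,:,::-1].copy(); s=cv2.imread("pics/s8.png")[:,:,::-1].copy()
it,is_=bot.camera_info("top"),bot.camera_info("side")
for n,a,b in(("plain",(161,200),(262,145)),("spare",(285,216),(281,201)),("flue",(372,293),(232,351))):
    A,B=knob(t,a),knob(s,b); print(n,A,B,tri(ray(it,a),ray(is_,b)),A and B and tri(ray(it,A[0]),ray(is_,B[0])))
E
```

```text
plain ((np.float32(161.625), np.float32(199.875)), np.float32(6.3125)) None (array([0.63872493, 0.24421794, 0.24262748]), np.float64(1.0848498311040104e-05)) None
spare ((np.float32(284.125), np.float32(216.375)), np.float32(6.2375)) ((np.float32(278.75), np.float32(200.125)), np.float32(5.7875)) (array([ 0.60086778, -0.02261011,  0.24316808]), np.float64(0.00039127411255577036)) (array([ 0.5981907 , -0.02040742,  0.24493136]), np.float64(0.0027718485322352476))
flue ((np.float32(371.375), np.float32(292.375)), np.float32(5.7875)) ((np.float32(231.625), np.float32(349.875)), np.float32(8.2375)) (array([ 0.43503615, -0.2345037 ,  0.08346018]), np.float64(0.0003663652977205808)) (array([ 0.43570594, -0.23273058,  0.08441425]), np.float64(0.0013895576376655458))
```

Knob heights are plain 243 mm, tray 243 mm and flue 83 mm, all as required. The arm is clear of everything.

```bash
python3 -c "
from workcell import bot
print(bot.job_done())"
```

```text
the job is handed in; nothing more can be done
None
```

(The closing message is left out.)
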